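Set and lock the hatchery air regulator

ROBOT

A 6-joint arm with a two-finger parallel gripper is mounted at the origin on the work surface. World frame = base frame: x ahead of the robot, y to its left, z up, the work surface at z = 0. Lengths are in m, angles in degrees, forces in N, time in s.
With the tool pointing down it reaches from about 0.25 to 0.725 m from the base axis. Payload 9.7 kg.
Tool frame: the origin (TCP) lies midway between the tips of the shut fingers; the grasp point (between the pads) lies 19 mm behind it; z points along the fingers, y is the line along which they close (so a half turn about z gives the same grasp; the last joint's range is limited). The gripper opens to 85 mm and grips with 20 to 120 N. Pads are 22 mm wide; open, the fingers measure 114 mm over their backs; the gripper's body (76 mm by 85 mm) begins 54 mm behind the grasp point. The pads swing forward as they close: fully open they stand 13 mm farther back than shut.
Start: joints at [77.063, 4.979, 10.078, 95.1, 0, 90], TCP at [0.123, 0.536, 0.231] pointing down, gripper open.
Joint ranges: [-179.16, 179.16], [-48.56, 103.87], [-65.8, 70.77], [-126.05, 130.52], [-82.76, 87.17], [-180, 180]. Speed limits (degrees/s): [127.2, 127.2, 147.25, 180, 180, 180].

INTERFACE

Orientations are given as [roll, pitch, yaw] about the fixed x, y, z axes, in that order (R = Rz(yaw) Ry(pitch) Rx(roll)).
In Python, from workcell import * gives the robot as it stands.
- The arm moves only by the tool servo_tool, never from a script. Its argument "moves" is a list of rows, each a list of 4 numbers: the shift along the world's x, y, z in a scale on which 1.0 is 80 cm, then the turn about the world's z in a scale on which 1.0 is pi rad. A call has 1 to 20 rows; each row is the pose to reach, as a shift and turn from the pose commanded when the call began; what a row does not reach only later rows make up. A row lasts 1/12 s, in which the tool goes at most 41.7 mm and 7.16 degrees, less where a joint would pass 70% of its speed; a pose out of reach is approached as far as the arm can. A shift or turn number past 1, either way, is cut back to 1. A call with a gripper value outside its range is refused whole. "claw" is the closure, from 0 (fully open) to 1 (shut), set as the call begins (left out, the last holds). The fingers move at their own pace and stop on an object; "force" is the grip in N (left out, the last holds). Time passes only in rows, so rows that repeat a pose let the fingers close. It gives the time, the measured TCP pose, the force, the opening and the grip force at its end, in the units of the state.
- get_obs(): the state, without advancing time (a new reading comes with each control period).
- camera(name): name is "scene" or "top"; returns the picture (420x560x3 uint8, red, green, blue); there is no depth.
- get_calibration(name): a dict with "fx", "fy", "cx", "cy" (pixels), "rvec" (rotation vector, rad) and "tvec" (3), from world to camera coordinates, as OpenCV has them. Camera axes: x right, y down, z forward; pixel columns grow to the right and rows downward; lengths in m; the calibration is good to about 2 mm. A picture is of the moment at which its call begins. get_calibration takes no time and is no camera call.
- job_done(): hands the job in; it is judged then, once.
The state is a dict: "time": time; "q": joint angles; "qd": joint speeds; "joint_efforts": joint torques, N m; "ee_pos": TCP position; "tcp_rot": TCP orientation; "wrist_force": force on the tool from outside, world axes, zero at the start; "torque": the same for the moment, N m; "opening": finger opening in m; "grasp_force": force on a finger pad.
Only numpy, scipy, OpenCV 4.12 (cv2) and the standard library are available. Lean on these libraries where they do the work, as an engineer would, in place of code of your own. Each camera call takes 0.05 s, during which the arm holds its last target. There are 200 camera calls.

TASK

The regulator on the air line of the brine-shrimp cones has to be reset: turn its top knob clockwise until the white pointer stands at the raised tab on the set ring, then pull the knob straight up until it is locked fully out, with the pointer still within about 10 degrees of the tab, and let go. The lock teeth are plastic, so never force them: if the knob will not rise, ease off, turn it a hair to one side or the other and try again. Leave the other things on the shelf where they are.

Things in the scene. Friction and masses are not known exactly. Their poses are not given: they have to be found in the camera images.
- regulator: Air regulator fixed to the shelf on a steel bracket (foot 100 x 90 mm), 185 mm tall to the knob's top. Origin: on the shelf, on the vertical knob axis; z up. Aluminium body 60 x 60 mm, gauge at its -x, air pipes at its +y and -y, 62 mm off the axis, up to 99 mm high. Under the knob a round aluminium scale flange, radius 38 mm, top at 146.5 mm. Only knob and tab stand above 147 mm.
- knob: Round black ribbed knob on top of the regulator, diameter 46 mm, 36 mm tall, with a white pointer. Origin: on the vertical turning axis at its underside, 149 mm above the shelf while the knob is down; z up; own +x points along the pointer. It starts down, its pointer 30 to 85 degrees anticlockwise (from above) of the tab. Down, it turns with a drag of 0.1 N m and stays where it is left.
- knob_top (a point): Centre of the knob's flat top, 36 mm above its underside: 185 mm above the shelf while down, 193 mm when locked. A raised white pointer bar, 4 mm wide and 2 mm high, runs from near here to the rim, and a white line on down the knob's side. The sides are free to be gripped from above at any yaw, down to 155 mm above the shelf.
- lock (a point): On the knob axis, 163 mm above the shelf, inside the knob: the ring of 24 lock teeth, 15 degrees apart, pointing down. The knob pulls up against 4 N of drag and stays at any height. At 2 mm two dogs in it meet the teeth: facing gaps (within about 1.5 degrees) it rises on to a firm stop at 8 mm and can no longer turn; else it stops dead at 2 mm. Teeth and stop bear 30 N at most.
- tab (a point): Top of the mark: a raised black tab on the set ring below the knob, 12 mm long radially (26 to 38 mm from the axis), 5 mm wide, standing 153 mm above the shelf, 6.5 mm above the flange. With the pointer right at the tab the dogs meet a tooth: the nearest gap lies 4 to 8 degrees to one side or the other. Which, and how far, differs each time, cannot be seen and must be felt.
- ring: Thin set ring clamped on the flange below the knob, carrying the tab. It does not move. Origin: on the knob axis, 149 mm above the shelf, at the height of the knob's underside while the knob is down, so the knob's height above this origin is its lift. Own +x points to the tab: the pointer stands at the tab when the x axes of knob and ring point the same way.
- petri_dish: Covered glass petri dish, diameter 86 mm, 14.5 mm high, loose; origin under its centre. Bystander.
- tweezers: Stainless tweezers, 140 mm long, 9 mm high, lying along their own x, loose. Bystander.
- cave: Tan ceramic arched fish cave, 95 x 112 mm, 63 mm high, loose; origin under its centre. Bystander.
- tub: White tub with twist cap, diameter 68 mm, 62 mm high, loose; origin under its centre. Bystander.
- sieve: Yellow plastic sieve, diameter 104 mm, 36 mm high, handle 75 mm to its -x, loose; origin under its centre. Bystander.
Mind the look-alikes: they are no part of the job. Of the things that look like the regulator, the largest one is meant.

How it is judged:
By the outcome, as a careful person would: the job done as asked, in the order asked, and still so for the second after the job is handed in, with the robot touching nothing.
It also fails if it takes over 64 s, if anything falls off the work surface, if the arm or the gripper's body presses on something with over 40 N, if the wrist force passes 120 N, or if a joint passes its speed limit or range.

## Working session

There is one attempt and no reset: what is moved stays moved. The work goes in short steps, Python scripts to look and compute and a tool call to move; the robot and the scene stay as the last step left them, time stands still between calls to the robot, and variables do not carry over. Pictures are saved under pics/ and viewed, at most 10 in all, crops included, and the job is handed in when it is done.

Besides the shell and the picture viewer there is one more tool, called as a command line: name --pt "numbers of a row" for each row, then --argument value for the rest. servo_tool: Moves the arm, as the interface text tells. Its arguments: {"type":"object","properties":{"moves":{"type":"array","items":{"type":"array","items":{"type":"number"}}},"claw":{"type":"number"},"force":{"type":"number"}},"required":["moves"]}

```bash
mkdir -p pics; python3 - <<'E'
from workcell import *
import cv2
for n in("scene","top"):
    cv2.imwrite(f"pics/{n}0.png",camera(n)[:,:,::-1]); c=get_calibration(n)
    R=cv2.Rodrigues(np.array(c["rvec"]))[0] if 'np' in globals() else None
    print(n,c)
o=get_obs();print(o["time"],o["ee_pos"],o["tcp_rot"],o["opening"])
E
```

```text
scene {'fx': 496.48759592899364, 'fy': 496.48759592899364, 'cx': 279.126897704134, 'cy': 206.79969648988953, 'rvec': array([ 2.30085969,  0.69085119, -0.2642549 ]), 'tvec': array([-0.43717905, -0.12130615,  1.38632741])}
top {'fx': 402.93112824426714, 'fy': 402.93112824426714, 'cx': 274.1501810566857, 'cy': 204.76130634714238, 'rvec': array([ 2.20705547, -2.15049199,  0.12474026]), 'tvec': array([-0.03585714,  0.52953144,  1.18160113])}
0.1 [0.12310037 0.53582942 0.2306575 ] [-1.79931120e+02  1.72774744e-03  1.67061260e+02] 0.0856678955898388
```

View pics/scene0.png

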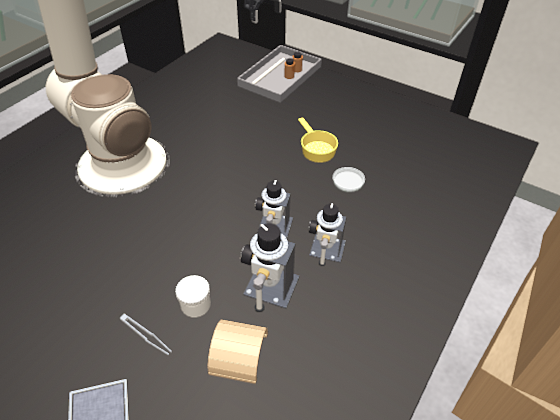

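View pics/top0.png

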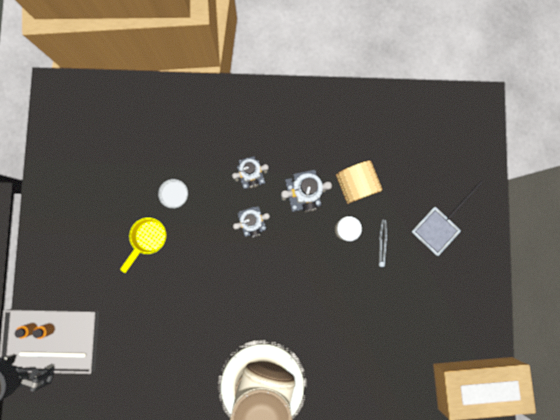

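Scene: the largest regulator has its knob at about (268,237), with two smaller look-alikes behind and to its right. Top: it is at about (308,188). Next I enlarge both crops.

```bash
cat > h.py <<'E'
from workcell import *
import cv2, numpy as np
def ray(n,uv,z):
    c=get_calibration(n);R=cv2.Rodrigues(np.array(c["rvec"]))[0];t=np.array(c["tvec"])
    C=-R.T@t; d=R.T@np.array([(uv[0]-c["cx"])/c["fx"],(uv[1]-c["cy"])/c["fy"],1])
    return C+d*(z-C[2])/d[2]
def proj(n,P):
    c=get_calibration(n);K=np.array([[c["fx"],0,c["cx"]],[0,c["fy"],c["cy"]],[0,0,1]])
    return cv2.projectPoints(np.array(P,float).reshape(-1,1,3),np.array(c["rvec"]),np.array(c["tvec"]),K,None)[0][:,0]
E
python3 - <<'E'
from h import *
a=cv2.imread("pics/scene0.png")[210:310,225:315]; b=cv2.imread("pics/top0.png")[158:218,275:341]
f=lambda m,s:cv2.resize(m,None,fx=s,fy=s,interpolation=cv2.INTER_NEAREST)
a=f(a,4);b=f(b,6)
h=max(a.shape[0],b.shape[0]);p=lambda m:cv2.copyMakeBorder(m,0,h-m.shape[0],0,4,0)
cv2.imwrite("pics/c0.png",np.hstack([p(a),p(b)]))
print(ray("scene",(268,232),.185),ray("top",(309,187),.185))
E
```

```text
[ 0.56886193 -0.1126177   0.185     ] [ 0.56378519 -0.10968184  0.185     ]
```

View pics/c0.png

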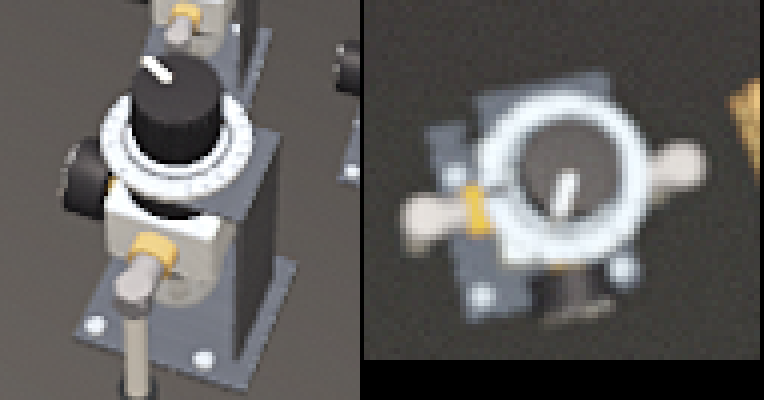

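The left crop shows the pointer bar toward the upper left. In the top crop the pointer points down (toward -x) and a dark notch, probably the tab, sits at the ring's left, at about pixel (296,189). That puts it roughly 75° clockwise of the pointer, which fits the given range. Next I measure it.

```bash
python3 - <<'E'
from h import *
img={n:cv2.imread(f"pics/{n}0.png") for n in("scene","top")}
# flange outer contour
cen={}
for n,(u0,v0,u1,v1) in dict(scene=(246,228,292,262),top=(290,168,328,206)).items():
    g=cv2.cvtColor(img[n],cv2.COLOR_BGR2HSV); m=((g[...,2]>165)&(g[...,1]<60)).astype(np.uint8)
    z=np.zeros_like(m); z[v0:v1,u0:u1]=m[v0:v1,u0:u1]
    c=max(cv2.findContours(z,cv2.RETR_EXTERNAL,cv2.CHAIN_APPROX_NONE)[0],key=cv2.contourArea)
    P=np.array([ray(n,p[0],.1465)[:2] for p in c])
    A=np.c_[2*P,np.ones(len(P))]
    for _ in range(6):
        s=np.linalg.lstsq(A,(P**2).sum(1),rcond=None)[0]; r=np.sqrt(s[2]+s[:2]@s[:2]); e=np.abs(np.hypot(*(P-s[:2]).T)-r)
        k=e<max(.0025,np.median(e)*2); A,P=A[k],P[k]
    cen[n]=s[:2]; print(n,s[:2],r,len(P))
    # polar profile at flange tops
    gray=cv2.cvtColor(img[n],cv2.COLOR_BGR2GRAY).astype(np.float32)
    th=np.radians(np.arange(0,360,5)); 
    def prof(zz,r): 
        q=proj(n,np.c_[s[0]+r*np.cos(th),s[1]+r*np.sin(th),np.full(len(th),zz)]).astype(np.float32)
        return cv2.remap(gray,q[:,0],q[:,1],cv2.INTER_LINEAR)[:,0].astype(int)
    p=np.mean([prof(.15,.030),prof(.15,.033),prof(.15,.036)],0).astype(int)
    print("ring",[(i*5,v) for i,v in enumerate(p)])
    p=np.mean([prof(.187,.010),prof(.187,.014),prof(.187,.018)],0).astype(int)
    print("ptr",[(i*5,v) for i,v in enumerate(p) if v>110])
E
```

```text
scene [ 0.56932147 -0.11199618] 0.03732799220055066 66
ring [(0, np.int64(243)), (5, np.int64(248)), (10, np.int64(240)), (15, np.int64(239)), (20, np.int64(251)), (25, np.int64(239)), (30, np.int64(245)), (35, np.int64(244)), (40, np.int64(239)), (45, np.int64(243)), (50, np.int64(246)), (55, np.int64(235)), (60, np.int64(248)), (65, np.int64(244)), (70, np.int64(216)), (75, np.int64(171)), (80, np.int64(97)), (85, np.int64(65)), (90, np.int64(68)), (95, np.int64(68)), (100, np.int64(68)), (105, np.int64(68)), (110, np.int64(68)), (115, np.int64(68)), (120, np.int64(67)), (125, np.int64(64)), (130, np.int64(116)), (135, np.int64(98)), (140, np.int64(61)), (145, np.int64(67)), (150, np.int64(69)), (155, np.int64(69)), (160, np.int64(68)), (165, np.int64(71)), (170, np.int64(128)), (175, np.int64(203)), (180, np.int64(217)), (185, np.int64(236)), (190, np.int64(234)), (195, np.int64(225)), (200, np.int64(237)), (205, np.int64(245)), (210, np.int64(239)), (215, np.int64(245)), (220, np.int64(241)), (225, np.int64(238)), (230, np.int64(245)), (235, np.int64(246)), (240, np.int64(249)), 
[... 1899 characters left out ...]
.int64(243)), (280, np.int64(241)), (285, np.int64(236)), (290, np.int64(232)), (295, np.int64(231)), (300, np.int64(225)), (305, np.int64(229)), (310, np.int64(225)), (315, np.int64(226)), (320, np.int64(227)), (325, np.int64(225)), (330, np.int64(221)), (335, np.int64(223)), (340, np.int64(220)), (345, np.int64(219)), (350, np.int64(229)), (355, np.int64(232))]
ptr [(130, np.int64(117)), (135, np.int64(125)), (140, np.int64(135)), (145, np.int64(155)), (150, np.int64(182)), (155, np.int64(210)), (160, np.int64(233)), (165, np.int64(241)), (170, np.int64(237)), (175, np.int64(216)), (180, np.int64(186)), (185, np.int64(153)), (190, np.int64(132)), (195, np.int64(122)), (200, np.int64(113))]
```

Both views agree on the axis, at about (0.569, -0.111), with a fitted radius of 37–39 mm against the given 38. The pointer is at about 164° and the tab at about 104°, so the turn is roughly 60° clockwise. I move over it now.

Careful with the scale: shifts go in shares of 80 cm and turns go in shares of pi rad. That gives: -64.7 cm / 80 = -0.8088, -63.3 cm / 80 = -0.7913, -0.08 rad / 3.1416 = -0.0255.

servo_tool --pt "0.0125 -0.0175 0.0125 -0.0095" --pt "0.0413 -0.06 0.025 -0.0255" --pt "0.07 -0.1013 0.0375 -0.0382" --pt "0.105 -0.1513 0.0375 -0.0509" --pt "0.1375 -0.2 0.0375 -0.0637" --pt "0.17 -0.2463 0.0375 -0.0764" --pt "0.2025 -0.2938 0.0375 -0.0891" --pt "0.235 -0.3413 0.0375 -0.1019" --pt "0.2675 -0.3875 0.0375 -0.1146" --pt "0.3 -0.435 0.0375 -0.1273" --pt "0.3325 -0.4825 0.0375 -0.1401" --pt "0.365 -0.53 0.0375 -0.1528" --pt "0.3975 -0.5763 0.0375 -0.1655" --pt "0.43 -0.6238 0.0375 -0.1783" --pt "0.4625 -0.6713 0.0375 -0.191" --pt "0.4938 -0.7163 0.0375 -0.2005" --pt "0.5225 -0.7575 0.0375 -0.2069" --pt "0.545 -0.7913 0.0375 -0.2069" --pt "0.5575 -0.8088 0.0375 -0.2069" --pt "0.5575 -0.8088 0.0375 -0.2069" --claw 0 --force 30

```text
time: 1.77
ee_pos: [0.5701, -0.1151, 0.2604]
tcp_rot: [-179.9, -0.0, 129.6]
wrist_force: [0.3, 0.3, 0.5]
opening: 0.0855
grasp_force: 0.0
```

```bash
python3 - <<'E'
from h import *
o=get_obs();print(o)
f=lambda m,s:cv2.resize(m,None,fx=s,fy=s,interpolation=cv2.INTER_CUBIC)
a=f(cv2.cvtColor(camera("scene"),4)[150:280,200:330],4)
cv2.imwrite("pics/c1.png",a)
E
```

```text
{'time': 1.7667, 'q': array([-1.13937314e+01,  1.02949093e+01,  1.92487475e+01,  9.89941306e+01,
       -4.09195977e-02,  3.89761841e+01]), 'qd': array([-15.7403747 ,  23.77471168,  27.26620376,   4.54169992,
         0.68894023, -15.11327446]), 'joint_efforts': array([-2.58986314e-02, -6.10778046e+01,  4.45294583e+01, -1.24476305e-01,
       -1.19008399e-01, -1.73554308e-02]), 'ee_pos': array([ 0.57013294, -0.11510169,  0.26044238]), 'tcp_rot': array([-1.79942845e+02, -5.58526042e-03,  1.29630096e+02]), 'wrist_force': array([0.29769202, 0.25322523, 0.50782063]), 'torque': array([ 0.01618898, -0.00266369, -0.05548144]), 'grasp_force': 0.0, 'opening': 0.08550894300459923}
```

View pics/c1.png

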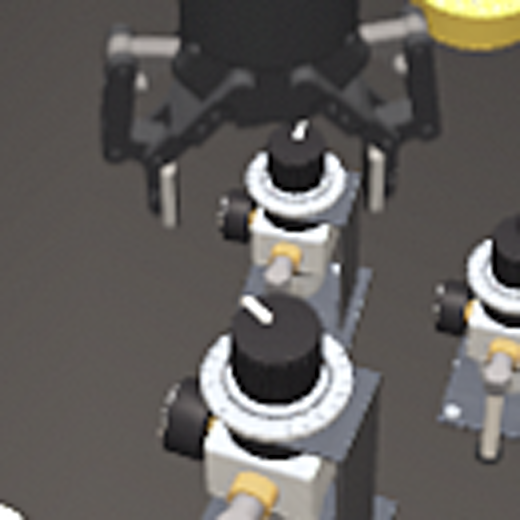

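The open gripper stands above the large knob, with the fingers either side of its axis. I descend to a TCP height of about 0.156 and settle.

To row units: -10.4 cm / 80 = -0.13, -10.2 cm / 80 = -0.1275.

servo_tool --pt "0 0 -0.0125 0" --pt "0 0 -0.0375 0" --pt "0 0 -0.0625 0" --pt "0 0 -0.0875 0" --pt "0 0 -0.1063 0" --pt "0 0 -0.1188 0" --pt "0 0 -0.1275 0" --pt "0 0 -0.13 0" --pt "0 0 -0.13 0" --pt "0 0 -0.13 0"

```text
time: 2.65
ee_pos: [0.5694, -0.1111, 0.1583]
tcp_rot: [180.0, 0.1, 129.8]
wrist_force: [0.5, -0.2, 0.3]
opening: 0.0854
grasp_force: 0.0
```

servo_tool --pt "0 0 0 0" --pt "0 0 0 0" --pt "0 0 0 0" --pt "0 0 0 0" --pt "0 0 0 0" --pt "0 0 0 0" --pt "0 0 0 0" --pt "0 0 0 0" --pt "0 0 0 0" --pt "0 0 0 0" --pt "0 0 0 0" --pt "0 0 0 0" --claw 1 --force 30

```text
time: 3.65
ee_pos: [0.5693, -0.111, 0.1579]
tcp_rot: [180.0, 0.0, 129.8]
wrist_force: [-1.4, -1.1, 5.6]
opening: 0.0449
grasp_force: 30.5
```

```bash
python3 - <<'E'
from h import *
o=get_obs();print(o["time"],o["torque"],o["wrist_force"],o["ee_pos"],o["opening"])
f=lambda m,s:cv2.resize(m,None,fx=s,fy=s,interpolation=cv2.INTER_CUBIC)
cv2.imwrite("pics/c2.png",f(cv2.cvtColor(camera("scene"),4)[180:270,220:320],5))
E
```

```text
3.65 [-0.04892014  0.18236781  0.02610267] [-1.36306697 -1.09515407  5.61149133] [ 0.56930549 -0.1110062   0.15786477] 0.04489570569088683
```

View pics/c2.png

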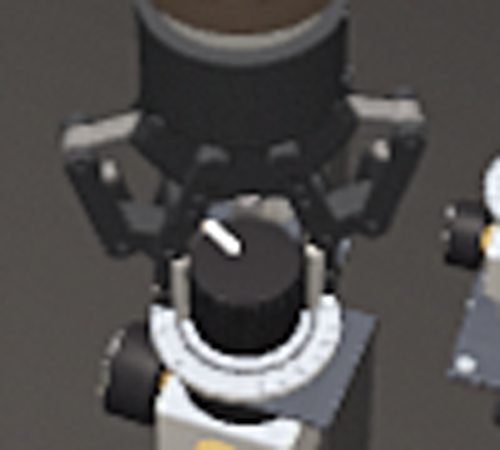

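The fingers hold the knob centred, with an opening of 44.9 mm and little side force. The pointer still aims to the upper left. I refine the pointer angle with the bar's own axis and centroid.

```bash
python3 - <<'E'
from h import *
for n in("scene","top"):
    g=cv2.imread(f"pics/{n}0.png").astype(float).min(2); C=np.array([.5693,-.111])
    cf={"scene":np.array([.56932,-.112]),"top":np.array([.569,-.1103])}[n]
    q=proj(n,[[*cf,.187]])[0]; H,W=g.shape
    P=[];w=[]
    for v in range(int(q[1])-16,int(q[1])+17):
        for u in range(int(q[0])-16,int(q[0])+17):
            p=ray(n,(u,v),.187)[:2]-cf
            if np.hypot(*p)<.0225 and g[v,u]>100: P.append(p);w.append(g[v,u]-70)
    P=np.array(P);w=np.array(w);m=np.average(P,0,w);e=np.linalg.eigh(np.cov(P.T,aweights=w))
    d=e[1][:,1];d*=np.sign(d@m)
    print(n,len(P),"centroid",m,np.degrees(np.arctan2(m[1],m[0])),"axis",np.degrees(np.arctan2(d[1],d[0])),e[0]**.5)
# tab in top
n="top";g=cv2.imread("pics/top0.png").astype(float).max(2);cf=np.array([.569,-.1103]);P=[];w=[]
for v in range(180,198):
    for u in range(288,306):
        p=ray(n,(u,v),.151)[:2]-cf;r=np.hypot(*p);a=np.degrees(np.arctan2(p[1],p[0]))
        if .027<r<.037 and 85<a<125: P.append(a);w.append(max(0,230-g[v,u]))
print("tab",np.average(P,weights=w))
E
```

```text
scene 28 centroid [-0.01296155  0.00423657] 161.8996469047597 axis 163.31428344593866 [0.0019974  0.00523861]
top 147 centroid [-0.00331089  0.00024578] 175.75457796804565 axis 161.89436812947548 [0.00954016 0.01315329]
tab 103.20885365664194
```

The pointer is at about 163° and the tab at about 103.5°, so I turn about 59° clockwise (1.03 rad).

To row units: -1.03 rad / 3.1416 = -0.3279.

servo_tool --pt "0 0 0 -0.0159" --pt "0 0 0 -0.0414" --pt "0 0 0 -0.0668" --pt "0 0 0 -0.0923" --pt "0 0 0 -0.1178" --pt "0 0 0 -0.1432" --pt "0 0 0 -0.1687" --pt "0 0 0 -0.1942" --pt "0 0 0 -0.2196" --pt "0 0 0 -0.2451" --pt "0 0 0 -0.2706" --pt "0 0 0 -0.2928" --pt "0 0 0 -0.3119" --pt "0 0 0 -0.3247" --pt "0 0 0 -0.3279" --pt "0 0 0 -0.3279" --pt "0 0 0 -0.3279" --pt "0 0 0 -0.3279"

```text
time: 5.2
ee_pos: [0.5688, -0.1111, 0.1578]
tcp_rot: [180.0, 0.0, 70.8]
wrist_force: [-3.4, -0.1, 6.7]
opening: 0.0449
grasp_force: 30.8
```

```bash
python3 - <<'E'
from h import *
o=get_obs();print(o["time"],o["torque"],o["wrist_force"],o["ee_pos"],o["tcp_rot"],o["opening"])
f=lambda m,s:cv2.resize(m,None,fx=s,fy=s,interpolation=cv2.INTER_CUBIC)
a=camera("scene");b=camera("top")
cv2.imwrite("pics/sc3.png",cv2.cvtColor(a,4))
A=f(cv2.cvtColor(a,4)[195:265,225:315],5);B=f(cv2.cvtColor(b,4)[160:216,275:341],5)
B=cv2.copyMakeBorder(B,0,A.shape[0]-B.shape[0],0,0,0)
cv2.imwrite("pics/c3.png",np.hstack([A,B]))
E
```

```text
5.2 [-0.04819512  0.79343481  0.05415913] [-3.37154434 -0.14929888  6.71319657] [ 0.56882162 -0.11110456  0.15784411] [1.79998476e+02 2.17017260e-02 7.07935670e+01] 0.044871192744439896
```

View pics/c3.png

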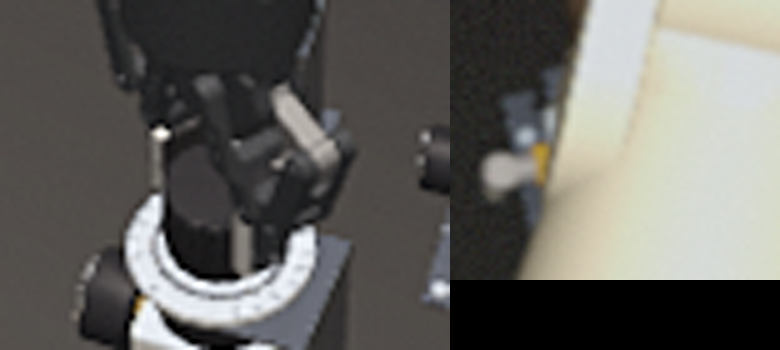

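The fingers hide the pointer, but the tool turned exactly 59°. Now I try a gentle lift.

To row units: 0.15 cm / 80 = 0.0019, 0.12 cm / 80 = 0.0015.

servo_tool --pt "0 0 0.0005 0" --pt "0 0 0.001 0" --pt "0 0 0.0015 0" --pt "0 0 0.0019 0" --pt "0 0 0.0019 0" --pt "0 0 0.0019 0"

```text
time: 5.8
ee_pos: [0.5688, -0.111, 0.158]
tcp_rot: [-179.9, 0.0, 70.8]
wrist_force: [-1.7, -3.1, -4.8]
opening: 0.0454
grasp_force: 31.3
```

To row units: 0.06 cm / 80 = 0.0008, 0.04 cm / 80 = 0.0005.

servo_tool --pt "0 0 0.0003 0" --pt "0 0 0.0005 0" --pt "0 0 0.0008 0" --pt "0 0 0.0008 0" --pt "0 0 0.0008 0"

```text
time: 6.22
ee_pos: [0.5688, -0.111, 0.1592]
tcp_rot: [-180.0, 0.0, 70.8]
wrist_force: [-4.4, -2.8, -4.9]
opening: 0.0453
grasp_force: 31.3
```

To row units: 0.06 cm / 80 = 0.0008, 0.04 cm / 80 = 0.0005.

servo_tool --pt "0 0 0.0003 0" --pt "0 0 0.0005 0" --pt "0 0 0.0008 0" --pt "0 0 0.0008 0" --pt "0 0 0.0008 0"

```text
time: 6.63
ee_pos: [0.5689, -0.111, 0.1599]
tcp_rot: [-180.0, 0.0, 70.8]
wrist_force: [-4.7, -3.4, -4.6]
opening: 0.0451
grasp_force: 31.3
```

To row units: 0.06 cm / 80 = 0.0008, 0.04 cm / 80 = 0.0005.

servo_tool --pt "0 0 0.0003 0" --pt "0 0 0.0005 0" --pt "0 0 0.0008 0" --pt "0 0 0.0008 0" --pt "0 0 0.0008 0"

```text
time: 7.05
ee_pos: [0.5689, -0.111, 0.1602]
tcp_rot: [-180.0, 0.0, 70.8]
wrist_force: [-4.5, -2.2, -7.3]
opening: 0.0451
grasp_force: 31.8
```

The knob stopped dead at about 2 mm of lift, with only 7 N. I ease off, turn a little anticlockwise and try again.

To row units: -0.1 cm / 80 = -0.0013, -0.06 cm / 80 = -0.0008, 0.06 rad / 3.1416 = 0.0191.

servo_tool --pt "0 0 -0.001 0" --pt "0 0 -0.0013 0" --pt "0 0 -0.0013 0.0095" --pt "0 0 -0.0013 0.0191" --pt "0 0 -0.0013 0.0191" --pt "0 0 -0.0008 0.0191" --pt "0 0 -0.0003 0.0191" --pt "0 0 0.0003 0.0191" --pt "0 0 0.0008 0.0191" --pt "0 0 0.0008 0.0191" --pt "0 0 0.0008 0.0191" --pt "0 0 0.0008 0.0191"

```text
time: 8.05
ee_pos: [0.5689, -0.111, 0.1611]
tcp_rot: [-180.0, 0.0, 74.2]
wrist_force: [-4.4, -3.0, -5.5]
opening: 0.045
grasp_force: 32.1
```

To row units: 0.1 cm / 80 = 0.0013, 0.06 cm / 80 = 0.0008.

servo_tool --pt "0 0 0.0003 0" --pt "0 0 0.0005 0" --pt "0 0 0.0008 0" --pt "0 0 0.001 0" --pt "0 0 0.0013 0" --pt "0 0 0.0013 0" --pt "0 0 0.0013 0"

```text
time: 8.63
ee_pos: [0.5689, -0.111, 0.1619]
tcp_rot: [-180.0, 0.0, 74.2]
wrist_force: [-5.1, -3.7, -7.1]
opening: 0.0451
grasp_force: 31.9
```

servo_tool --pt "0 0 0.0003 0" --pt "0 0 0.0005 0" --pt "0 0 0.0008 0" --pt "0 0 0.001 0" --pt "0 0 0.0013 0" --pt "0 0 0.0013 0" --pt "0 0 0.0013 0" --pt "0 0 0.0013 0" --pt "0 0 0.0013 0"

```text
time: 9.38
ee_pos: [0.5689, -0.111, 0.1626]
tcp_rot: [-179.9, 0.0, 74.3]
wrist_force: [-3.9, -4.1, -10.5]
opening: 0.0449
grasp_force: 32.2
```

To row units: 0.1 cm / 80 = 0.0013, 0.08 cm / 80 = 0.001.

servo_tool --pt "0 0 0.0003 0" --pt "0 0 0.0005 0" --pt "0 0 0.0008 0" --pt "0 0 0.001 0" --pt "0 0 0.0013 0" --pt "0 0 0.0013 0" --pt "0 0 0.0013 0" --pt "0 0 0.0013 0" --pt "0 0 0.0013 0"

```text
time: 10.13
ee_pos: [0.5689, -0.111, 0.164]
tcp_rot: [-180.0, 0.0, 74.2]
wrist_force: [-3.8, -3.2, -9.2]
opening: 0.0449
grasp_force: 32.7
```

```bash
python3 - <<'E'
from h import *
f=lambda m,s:cv2.resize(m,None,fx=s,fy=s,interpolation=cv2.INTER_CUBIC)
a=cv2.cvtColor(camera("scene"),4);cv2.imwrite("pics/sc4.png",a);b=cv2.imread("pics/sc3.png")
c=lambda m:f(m[215:260,245:293],8)
cv2.imwrite("pics/c4.png",np.hstack([c(b),c(a)]))
E
```

```text
(no output)
```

View pics/c4.png

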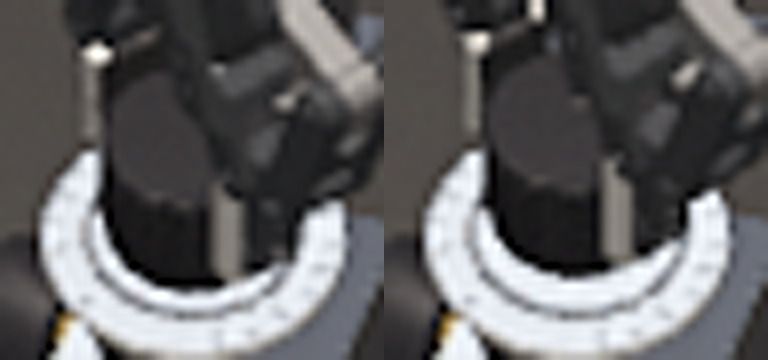

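Right against left: the knob's lower rim has risen about 13 enlarged pixels (1.6 px, about 6 mm) along with the pads. So it has passed the teeth, and I keep on slowly to the stop.

To row units: 0.1 cm / 80 = 0.0013, 0.08 cm / 80 = 0.001.

servo_tool --pt "0 0 0.0003 0" --pt "0 0 0.0005 0" --pt "0 0 0.0008 0" --pt "0 0 0.001 0" --pt "0 0 0.0013 0" --pt "0 0 0.0013 0" --pt "0 0 0.0013 0" --pt "0 0 0.0013 0"

```text
time: 10.85
ee_pos: [0.5689, -0.111, 0.1645]
tcp_rot: [-179.9, 0.0, 74.3]
wrist_force: [-3.5, -3.6, -12.4]
opening: 0.0449
grasp_force: 32.5
```

To row units: 0.08 cm / 80 = 0.001, 0.06 cm / 80 = 0.0008.

servo_tool --pt "0 0 0.0003 0" --pt "0 0 0.0005 0" --pt "0 0 0.0008 0" --pt "0 0 0.001 0" --pt "0 0 0.001 0" --pt "0 0 0.001 0" --pt "0 0 0.001 0"

```text
time: 11.43
ee_pos: [0.5689, -0.111, 0.1654]
tcp_rot: [-179.9, 0.0, 74.3]
wrist_force: [-2.0, -3.0, -11.9]
opening: 0.0449
grasp_force: 32.7
```

To row units: 0.08 cm / 80 = 0.001, 0.06 cm / 80 = 0.0008.

servo_tool --pt "0 0 0.0003 0" --pt "0 0 0.0005 0" --pt "0 0 0.0008 0" --pt "0 0 0.001 0" --pt "0 0 0.001 0" --pt "0 0 0.001 0" --pt "0 0 0.001 0"

```text
time: 12.02
ee_pos: [0.5689, -0.1109, 0.1664]
tcp_rot: [-179.9, 0.0, 74.2]
wrist_force: [-4.4, -3.4, -11.5]
opening: 0.0455
grasp_force: 32.9
```

To row units: 0.06 cm / 80 = 0.0008, 0.04 cm / 80 = 0.0005.

servo_tool --pt "0 0 0.0003 0" --pt "0 0 0.0005 0" --pt "0 0 0.0008 0" --pt "0 0 0.0008 0" --pt "0 0 0.0008 0" --pt "0 0 0.0008 0"

```text
time: 12.52
ee_pos: [0.5689, -0.111, 0.1667]
tcp_rot: [-179.9, 0.0, 74.2]
wrist_force: [-3.0, -3.3, -16.5]
opening: 0.0447
grasp_force: 33.0
```

To row units: 0.05 cm / 80 = 0.0006, 0.04 cm / 80 = 0.0005.

servo_tool --pt "0 0 0.0003 0" --pt "0 0 0.0005 0" --pt "0 0 0.0006 0" --pt "0 0 0.0006 0" --pt "0 0 0.0006 0"

```text
time: 12.93
ee_pos: [0.5688, -0.1109, 0.1671]
tcp_rot: [-179.9, 0.0, 74.2]
wrist_force: [-2.4, -3.8, -22.5]
opening: 0.0449
grasp_force: 33.9
```

That is a firm stop at about 8 mm (22 N). I ease off the load, then open.

To row units: -0.12 cm / 80 = -0.0015, -0.06 cm / 80 = -0.0008.

servo_tool --pt "0 0 -0.0008 0" --pt "0 0 -0.0015 0" --pt "0 0 -0.0015 0" --pt "0 0 -0.0015 0"

```text
time: 13.27
ee_pos: [0.5689, -0.111, 0.1671]
tcp_rot: [-180.0, 0.0, 74.2]
wrist_force: [-5.6, -3.5, -16.9]
opening: 0.0448
grasp_force: 34.4
```

servo_tool --pt "0 0 0 0" --pt "0 0 0 0" --pt "0 0 0 0" --pt "0 0 0 0" --pt "0 0 0 0" --pt "0 0 0 0" --pt "0 0 0 0" --pt "0 0 0 0" --pt "0 0 0 0" --pt "0 0 0 0" --claw 0

```text
time: 14.1
ee_pos: [0.5691, -0.111, 0.1666]
tcp_rot: [-180.0, -0.0, 74.2]
wrist_force: [0.7, 0.7, 0.5]
opening: 0.0856
grasp_force: 0.0
```

To row units: 25 cm / 80 = 0.3125, -24 cm / 80 = -0.3.

servo_tool --pt "0 0 0.0125 0" --pt "0 0 0.0375 0" --pt "0 0 0.0625 0" --pt "0 0 0.0875 0" --pt "0 0 0.1125 0" --pt "-0.0375 0.025 0.1125 0" --pt "-0.075 0.05 0.1125 0" --pt "-0.1125 0.075 0.1125 0" --pt "-0.15 0.1 0.1125 0" --pt "-0.1875 0.125 0.1125 0" --pt "-0.225 0.15 0.1125 0" --pt "-0.25 0.175 0.1125 0" --pt "-0.275 0.2 0.1125 0" --pt "-0.2875 0.225 0.1125 0" --pt "-0.3 0.25 0.1125 0" --pt "-0.3 0.275 0.1125 0" --pt "-0.3 0.3 0.1125 0" --pt "-0.3 0.3125 0.1125 0" --pt "-0.3 0.3125 0.1125 0" --pt "-0.3 0.3125 0.1125 0"

```text
time: 15.77
ee_pos: [0.329, 0.1392, 0.2572]
tcp_rot: [180.0, -0.0, 74.3]
wrist_force: [-0.4, -0.7, 0.6]
opening: 0.0856
grasp_force: 0.0
```

```bash
python3 - <<'E'
from h import *
f=lambda m,s:cv2.resize(m,None,fx=s,fy=s,interpolation=cv2.INTER_CUBIC)
a=cv2.cvtColor(camera("scene"),4);b=cv2.cvtColor(camera("top"),4)
cv2.imwrite("pics/sc5.png",a);cv2.imwrite("pics/top5.png",b)
A=f(a[210:270,235:300],5);B=f(b[160:216,275:341],6)
h=max(A.shape[0],B.shape[0]);p=lambda m:cv2.copyMakeBorder(m,0,h-m.shape[0],0,0,0)
cv2.imwrite("pics/c5.png",np.hstack([p(A),p(B)]))
E
```

```text
(no output)
```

View pics/c5.png

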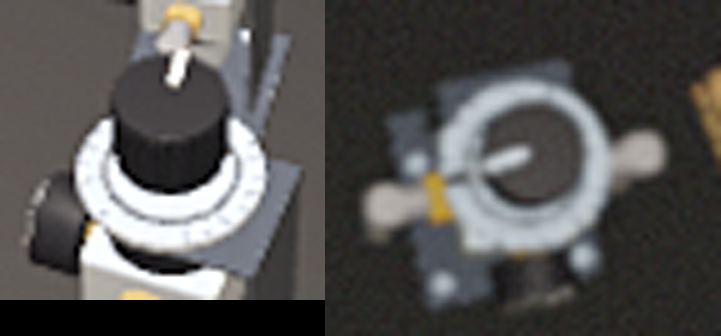

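Left: the knob stands up with its pointer to the rear. Right: the bar runs from about (530,155) to (485,168), towards the dark tab at about (455,182). I measure the offset and height as a check.

```bash
python3 - <<'E'
from h import *
C={"scene":np.array([.56932,-.112]),"top":np.array([.569,-.1103])}
for n,fn,box in(("scene","sc5",(264,216,276,230)),("top","top5",(298,180,310,192))):
    g=cv2.imread(f"pics/{fn}.png").astype(float).min(2);u0,v0,u1,v1=box;P=[];w=[]
    for v in range(v0,v1):
        for u in range(u0,u1):
            p=ray(n,(u,v),.195)[:2]-C[n]
            if np.hypot(*p)<.022 and g[v,u]>120:P.append(p);w.append(g[v,u]-90)
    P=np.array(P);w=np.array(w);m=np.average(P,0,w);e,V=np.linalg.eigh(np.cov(P.T,aweights=w));d=V[:,1]*np.sign(V[:,1]@m)
    dg=lambda x:np.degrees(np.arctan2(x[1],x[0]))
    print(n,len(P),m,dg(m),"axis",dg(d),e**.5)
# knob lift: vertical shift of the knob's dark front rim / top in scene
print("px per 8mm",proj("scene",[[.5693,-.111,.149],[.5693,-.111,.157]]))
a,b=[cv2.imread(f"pics/{f}.png").astype(float).max(2) for f in("scene0","sc5")]
for u in (264,267,270,273):
    r=[]
    for g in(a,b):
        col=g[238:256,u]; i=np.argmax(col>140); r.append(238+i-1+(140-col[i-1])/(col[i]-col[i-1]))
    print(u,r,r[0]-r[1])
E
```

```text
scene 21 [-0.00486142  0.01297284] 110.5428944235566 axis 110.62847225790242 [0.00173308 0.00458155]
top 23 [-0.00437114  0.0118972 ] 110.17378067751497 axis 112.21815780956202 [0.00210943 0.00509962]
px per 8mm [[268.78672473 243.15262086]
 [268.75614547 240.63168191]]
264 [np.float64(250.41326530612244), np.float64(247.7035175879397)] 2.70974771818274
267 [np.float64(250.8516129032258), np.float64(248.40104166666666)] 2.450571236559142
270 [np.float64(250.84868421052633), np.float64(248.4600938967136)] 2.3885903138127276
273 [np.float64(250.2434210526316), np.float64(247.63636363636363)] 2.6070574162679634
```

The lift is 2.54 px against 2.52 px for 8 mm, so it is fully out. The pointer is at about 110.5°. I check the tab angle once more on the new picture, with the edge of its neighbours as baseline.

```bash
python3 - <<'E'
from h import *
for fn in("top0","top5"):
    g=cv2.cvtColor(cv2.imread(f"pics/{fn}.png"),6).astype(np.float32)
    for dx in(-.001,0,.001):
        c=np.array([.569+dx,-.1103]);out=[]
        for z,r in((.153,.029),(.153,.032),(.153,.035)):
            th=np.arange(80,131,1.);q=proj("top",np.c_[c[0]+r*np.cos(np.radians(th)),c[1]+r*np.sin(np.radians(th)),0*th+z]).astype(np.float32)
            p=cv2.remap(g,q[:,0],q[:,1],cv2.INTER_LINEAR)[:,0];w=np.clip(np.median(p)-15-p,0,None)
            out.append((round(float((w*th).sum()/w.sum()),1),int(p.min())))
        print(fn,dx,out)
E
```

```text
top0 -0.001 [(102.7, 152), (102.5, 152), (102.6, 164)]
top0 0 [(104.6, 154), (104.2, 152), (104.2, 164)]
top0 0.001 [(106.6, 155), (106.1, 152), (105.8, 164)]
top5 -0.001 [(102.6, 106), (102.5, 108), (102.7, 118)]
top5 0 [(104.7, 107), (104.3, 107), (104.3, 117)]
top5 0.001 [(106.6, 108), (106.1, 106), (105.9, 117)]
```

The tab is at 104.3° and the pointer about 6° from it, which fits a gap 4–8° away and lies within the 10° allowed. The knob is released and the arm is clear, so I hand in.

```bash
python3 -c "
from workcell import *
print(job_done())"
```

```text
the job is handed in; nothing more can be done
None
```

The regulator knob was turned clockwise to the tab, pulled up and locked at the full 8 mm with its pointer about 6° from the tab, then released, and the job is handed in.

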